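Set out the glassware for the next distillation

TASK

Set out the bench for the next distillation: lay the cork ring flat in the middle of the lab jack's top plate and stand the amber round flask upright in the ring, right down on the plate. On the wooden board with the three round marks, stand the conical flask on the end mark nearer the lab jack, the beaker on the mark at the far end, and the white crucible on the mark between them, each upright and in the middle of its mark. Tip nothing over on the way, leave the small reagent bottle and the clamp boss where they stand, and let go of everything.

Things in the scene. Friction and masses are not known exactly. Their poses are not given: they have to be found in the camera images.
- lab_jack: Low laboratory scissor jack, fixed to the bench: blue 140 x 130 mm plates (140 along its x, 130 along its y), steel scissor bars between them and a black knob on its robot side. Origin: centre of its underside, on the bench; z up; the flat upper face of its top plate is 70 mm above the origin. It does not move when loaded.
- board: Wooden board, fixed to the bench, 84 mm along its x, 280 mm along its y, 12 mm thick. Origin: centre of its underside; z up. Its flat upper face (12 mm above the origin) carries three flat round marks 72 mm across with dark rims (nothing sticks up or is sunk), at y = -95, 0 and +95 mm on its x = 0 line. The lab jack stands beyond one end of it: on its +y side in some starts, its -y side in others.
- cork_ring: Flat cork ring: 76 mm outside, hole 54 mm, 14 mm high, so the wall is 11 mm wide (it can be pinched across the wall, one finger in the hole). 20 g. Origin: centre of its underside; z is the ring's axis.
- round_flask: Small amber round flask with a flat foot: belly 54 mm across, widest 24 mm above the foot; foot 25 mm across; straight neck 22 mm across from 49 to 84 mm high, then a lip 27 mm across; 90 mm high in all. About 70 g, low centre of mass. Origin: centre of its foot; z up along the neck. Its foot passes through the hole of the cork ring and rests on what lies below, the belly then clearing the ring by about 2 mm all round.
- conical_flask: Clear conical flask: base 64 mm across, tapering to a straight neck 22 mm across from 70 to 94 mm high, then a lip 28 mm across; 100 mm high in all. About 80 g. Origin: centre of its base; z up along the neck.
- beaker: Clear straight-walled open beaker, 50 mm outside, 70 mm high, wall 3 mm. About 60 g. Origin: centre of its base; z up.
- crucible: White porcelain open crucible, 38 mm across at its foot, widening to 45 mm at its rim, 40 mm high, wall 3 mm. About 50 g. Origin: centre of its foot; z up.
- reagent_bottle: Bystander: small green glass reagent bottle with a white cap and paper label, 40 mm across, 80 mm high, loose. Leave it where it stands. Origin: centre of its base.
- boss_head: Bystander: grey clamp boss, a metal block 55 x 28 x 28 mm (x, y, z) with a black thumbscrew out of its +y side reaching 40 mm from its centre; loose, 200 g. Leave it where it lies. Origin: centre of its underside.
Things that resemble listed ones, but are neither listed nor needed, are in the scene too. Leave any blue or yellow look-alike of the round_flask alone.

How it is judged:
By the outcome, as a careful person would: the job done as asked, in the order asked, and still so for the second after the job is handed in, with the robot touching nothing.
It also fails if it takes over 125 s, if anything falls off the work surface, if the arm or the gripper's body presses on something with over 40 N, if the wrist force passes 120 N, or if a joint passes its speed limit or range.

ROBOT

A 6-joint arm with a two-finger parallel gripper is mounted at the origin on the work surface. World frame = base frame: x ahead of the robot, y to its left, z up, the work surface at z = 0. Lengths are in m, angles in rad, forces in N, time in s.
With the tool pointing down it reaches from about 0.25 to 0.725 m from the base axis. Payload 9.7 kg.
Tool frame: the origin (TCP) lies midway between the tips of the shut fingers; the grasp point (between the pads) lies 19 mm behind it; z points along the fingers, y is the line along which they close (so a half turn about z gives the same grasp; the last joint's range is limited). The gripper opens to 85 mm and grips with 20 to 120 N. Pads are 22 mm wide; open, the fingers measure 114 mm over their backs; the gripper's body (76 mm by 85 mm) begins 54 mm behind the grasp point. The pads swing forward as they close: fully open they stand 13 mm farther back than shut.
Start: joints at [-1.29, 0.087, 0.176, 1.66, 0, 1.571], TCP at [0.152, -0.528, 0.207] pointing down, gripper open.
Joint ranges: [-3.13, 3.13], [-0.85, 1.81], [-1.15, 1.24], [-2.2, 2.28], [-1.44, 1.52], [-3.14, 3.14]. Speed limits (rad/s): [2.22, 2.22, 2.57, 3.14, 3.14, 3.14].

INTERFACE

Orientations are given as [roll, pitch, yaw] about the fixed x, y, z axes, in that order (R = Rz(yaw) Ry(pitch) Rx(roll)).
In Python, from workcell import readout, vision, robot gives the robot as it stands.
- The arm moves only by the tool send_rows, never from a script. Its argument "deltas" is a list of rows, each a list of 5 numbers: the shift along the world's x, y, z in mm, then the turn about the world's z in degrees, then the finger opening in mm, from 0 to 85.4. A call has 1 to 10 rows; each row shifts and turns the commanded pose from where the row before left it; what a row does not reach is not made up. A row lasts 1/8 s, in which the tool goes at most 62.5 mm and 10.7 degrees, less where a joint would pass 70% of its speed; a pose out of reach is approached as far as the arm can. A call with a gripper value outside its range is refused whole. The fingers move at their own pace and stop on an object; the grip force is fixed at half the most. Time passes only in rows, so rows that do not move let the fingers close. It gives the time, the measured TCP pose, the force, the opening and the grip force at its end, in the units of the state.
- readout.get_obs(): the state, without advancing time (a new reading comes with each control period).
- vision.read_camera(name): name is "side" or "top" or "wrist"; returns a dict with "frame" (420x560x3 uint8, red, green, blue), "K" (3x3 intrinsics, pixels), "k1" (the pictures are not rectified: a ray, as slopes to the right and down, at radius r is drawn at 1 + k1 r^2 times it, then the intrinsics apply), "R" (3x3) and "t" (3): a world point X has camera coordinates R X + t. Camera axes: x right, y down, z forward; pixel columns grow to the right and rows downward; lengths in m; the calibration is good to about 2 mm. A picture is of the moment at which its call begins. There is no depth.
- robot.finish_job(): hands the job in; it is judged then, once.
The state is a dict: "clock": time; "joints": joint angles; "qd": joint speeds; "effort": joint torques, N m; "tcp_pos": TCP position; "tool_rot": TCP orientation; "contact_force": force on the tool from outside, world axes, zero at the start; "torque": the same for the moment, N m; "gripper_width": finger opening in m; "grip_force": force on a finger pad.
Only numpy, scipy, OpenCV 4.12 (cv2) and the standard library are available. Lean on these libraries where they do the work, as an engineer would, in place of code of your own. Each camera call takes 0.05 s, during which the arm holds its last target. There are 200 camera calls.

## Working session

There is one attempt and no reset: what is moved stays moved. The work goes in short steps, Python scripts to look and compute and a tool call to move; the robot and the scene stay as the last step left them, time stands still between calls to the robot, and variables do not carry over. Pictures are saved under pics/ and viewed, at most 14 in all, crops included, and the job is handed in when it is done.

Besides the shell and the picture viewer there is one more tool, called as name([rows], argument=value, ...), one row to a line, values as JSON. send_rows: Moves the arm, as the interface text tells. Its arguments: {"type":"object","properties":{"deltas":{"type":"array","items":{"type":"array","items":{"type":"number"}}}},"required":["deltas"]}

```bash
ls; mkdir -p pics; cat > h.py <<'E'
import numpy as np, cv2
from workcell import readout, vision, robot
def cam(n):
    return vision.read_camera(n)
def save(c,name,box=None,s=1):
    f=c["frame"][:,:,::-1]
    if box: f=f[box[1]:box[3],box[0]:box[2]]
    cv2.imwrite("pics/"+name,cv2.resize(f,None,fx=s,fy=s,interpolation=cv2.INTER_CUBIC))
def ray(c,u,v):
    K=c["K"]; d=np.array([(u-K[0][2])/K[0][0],(v-K[1][2])/K[1][1]])
    x=d.copy()
    for _ in range(20): x=d/(1+c["k1"]*(x@x))
    R=np.array(c["R"]); return -R.T@np.array(c["t"]), R.T@np.array([x[0],x[1],1])
def onz(c,u,v,z):
    o,d=ray(c,u,v); return o+d*(z-o[2])/d[2]
def px(c,X):
    p=np.array(c["R"])@np.array(X)+np.array(c["t"]); x=p[:2]/p[2]; x=x*(1+c["k1"]*(x@x)); K=c["K"]
    return np.array([K[0][0]*x[0]+K[0][2],K[1][1]*x[1]+K[1][2]])
E
python3 - <<'E'
from h import *
for n in("top","side","wrist"):
    c=cam(n); save(c,n+"0.png",s=1.4)
    np.set_printoptions(precision=3,suppress=True)
    print(n,c["K"],c["k1"],-np.array(c["R"]).T@np.array(c["t"]),np.array(c["R"]))
print(readout.get_obs())
E
```

```text
pics
top [[422.467   0.    283.238]
 [  0.    422.467 205.897]
 [  0.      0.      1.   ]] 0.0031343178704100814 [0.326 0.012 1.069] [[ 0.015 -0.999  0.032]
 [-0.993 -0.019 -0.117]
 [ 0.118 -0.03  -0.993]]
side [[407.008   0.    274.208]
 [  0.    407.008 207.688]
 [  0.      0.      1.   ]] 0.034109046033555065 [0.173 0.616 0.511] [[-0.904 -0.426  0.014]
 [-0.259  0.524 -0.811]
 [ 0.339 -0.737 -0.584]]
wrist [[302.966   0.    284.362]
 [  0.    302.966 213.734]
 [  0.      0.      1.   ]] -0.03963282594130537 [ 0.224 -0.508  0.373] [[ 0.278 -0.961 -0.001]
 [-0.919 -0.266  0.292]
 [-0.281 -0.08  -0.956]]
{'clock': 0.15, 'joints': array([-1.29 ,  0.087,  0.175,  1.66 ,  0.   ,  1.571]), 'qd': array([-0.002, -0.   ,  0.003, -0.   , -0.   , -0.001]), 'effort': array([ -0.001, -52.076,  46.504,   0.014,   0.   ,   0.   ]), 'tcp_pos': array([ 0.152, -0.528,  0.207]), 'tool_rot': array([-3.141, -0.   ,  0.281]), 'contact_force': array([ 0.809, -0.068,  0.732]), 'torque': array([ 0.005, -0.033, -0.021]), 'grip_force': 0.0, 'gripper_width': 0.08543715031081105}
```

View pics/top0.png

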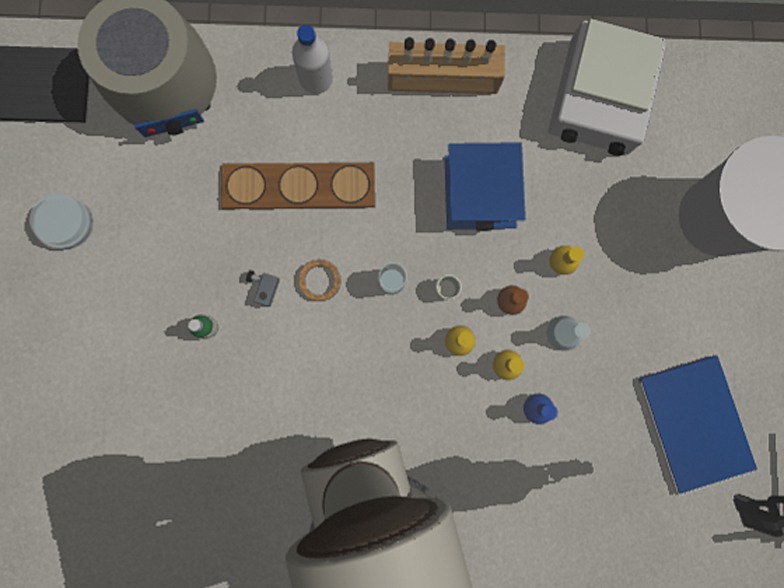

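View pics/side0.png

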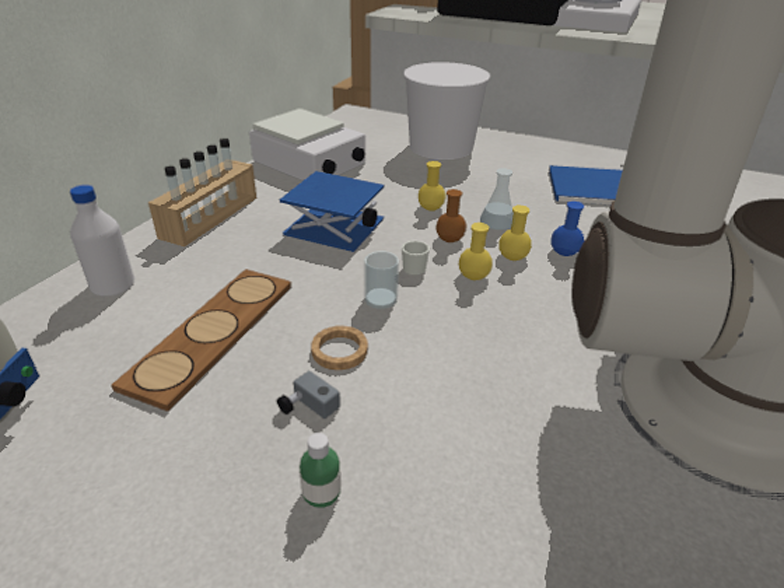

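The top view shows the jack at (485,183), the board at (297,186) with its near-jack mark at (350,184), and the ring at (318,280). The beaker is at (391,279), the crucible at (447,287) and the conical flask at (567,333). Flask look-alikes are yellow at (566,259), (460,340), (508,364) and blue at (540,409). The only amber one is (513,298), which fits the description. I'll confirm it in an enlarged crop.

```bash
cat > m.py <<'E'
from h import *
np.set_printoptions(precision=4,suppress=True)
c=cam("top"); f=cv2.cvtColor(np.ascontiguousarray(c["frame"][:,:,::-1]),cv2.COLOR_BGR2HSV)
save(c,"crop1.png",(200,160,440,310),3.3)
def blob(lo,hi,box,z,name,hull=False):
    m=cv2.inRange(f,lo,hi); k=np.zeros_like(m); k[box[1]:box[3],box[0]:box[2]]=255; m&=k
    cs=max(cv2.findContours(m,0,2)[0],key=cv2.contourArea)
    (u,v),(w,h),a=cv2.minAreaRect(cs); x=onz(c,u,v,z)
    B=np.array([onz(c,*p,z)[:2] for p in cv2.boxPoints(((u,v),(w,h),a))])
    print(name,(round(u,1),round(v,1)),x[:2],"sides",np.linalg.norm(B[1]-B[0]),np.linalg.norm(B[2]-B[1]),"dir",np.degrees(np.arctan2(*(B[1]-B[0])[::-1])))
blob((100,120,60),(125,255,255),(310,95,380,160),.07,"jack(all blue)")
blob((5,60,50),(25,255,255),(150,110,272,155),.012,"board")
blob((5,60,50),(25,255,255),(205,180,250,220),.007,"ring")
blob((0,110,30),(14,255,255),(345,195,385,230),.024,"amber")
for n,u,v,z in (("beaker rim",391,271,.07),("beaker body",391,281,.035),("cruc rim",448,287,.04),("con base",565,333,.01),("con lip",582,330,.1),("amber lip",519,296,.09),
  ("jack TL",447,144,.07),("jack TR",522,143,.07),("jack BL",450,220,.07),("jack BR",525,219,.07),("m1",350,184,.012),("m2",298,184,.012),("m3",246,184,.012),("boss",266,290,.03),("y1",566,259,.024),("y2",460,340,.024),("y3",508,364,.024)):
    print(n,onz(c,u/1.4,v/1.4,z)[:2])
E
python3 m.py
```

```text
jack(all blue) (346.0, 131.0) [ 0.632  -0.1687] sides 0.1368721160682951 0.14339669324415683 dir -87.27436874325632
board (212.5, 132.0) [0.6385 0.1642] sides 0.2787817999526486 0.08455087781527688 dir -88.49073127971239
ring (227.5, 199.5) [0.4657 0.1211] sides 0.07327498912313182 0.07398684043780365 dir -88.81351005704772
amber (368.5, 214.0) [ 0.4337 -0.2332] sides 0.03788359137982655 0.04529443897850969 dir -88.90422994423545
beaker rim [ 0.4741 -0.0082]
beaker body [ 0.4615 -0.0092]
cruc rim [ 0.4521 -0.1095]
con base [ 0.3763 -0.3251]
con lip [ 0.3774 -0.3249]
amber lip [ 0.4331 -0.223 ]
jack TL [ 0.7015 -0.1029]
jack TR [ 0.7069 -0.2356]
jack BL [ 0.5653 -0.1088]
jack BR [ 0.57   -0.2395]
m1 [0.6424 0.0685]
m2 [0.64   0.1633]
m3 [0.6376 0.2576]
boss [0.4419 0.21  ]
y1 [ 0.5091 -0.3249]
y2 [ 0.3601 -0.1331]
y3 [ 0.3193 -0.2182]
```

View pics/crop1.png

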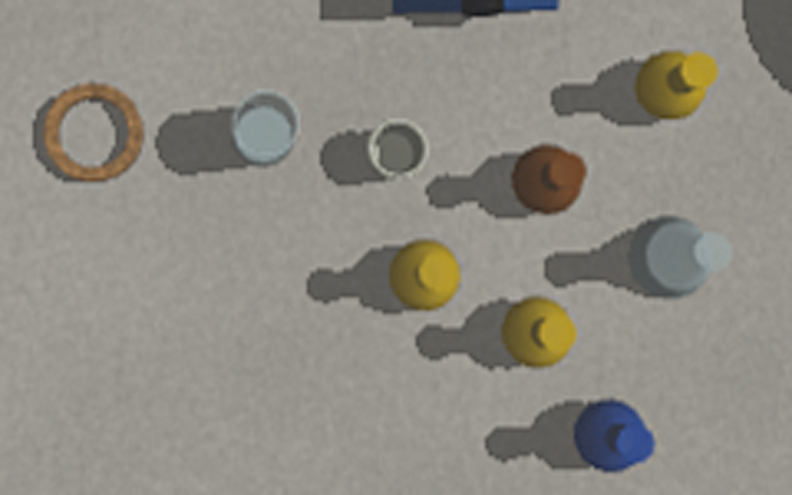

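The crop confirms it: the only amber flask is at crop (548,180), with yellow, blue and clear conical ones around it. I'll go for the ring first.

send_rows([
  [25,45,0,-1.6,45],
  [25,45,0,-1.6,45],
  [25,45,0,-1.6,45],
  [25,45,0,-1.6,45],
  [25,45,0,-1.6,45],
  [25,45,0,-1.6,45],
  [25,45,0,-1.6,45],
  [25,45,0,-1.6,45],
  [25,45,0,-1.6,45],
  [25,45,0,-1.6,45],
])

```text
clock: 1.45
tcp_pos: [0.4029, -0.0768, 0.2074]
tool_rot: [3.141, -0.001, 0.001]
contact_force: [1.0, -1.0, -0.5]
gripper_width: 0.0453
grip_force: 0.0
```

send_rows([
  [16,40,-20,0,45],
  [16,40,-20,0,45],
  [16,40,-20,0,45],
  [16,40,-20,0,45],
  [0,0,0,0,45],
  [0,0,0,0,45],
])

```text
clock: 2.2
tcp_pos: [0.468, 0.0374, 0.1278]
tool_rot: [-3.108, 0.0, 0.059]
contact_force: [-0.4, 0.2, 0.7]
gripper_width: 0.0451
grip_force: 0.0
```

```bash
cat >> h.py <<'E'
def blob(c,lo,hi,near,zc,maxd=80):
    f=cv2.cvtColor(np.ascontiguousarray(c["frame"][:,:,::-1]),cv2.COLOR_BGR2HSV); m=cv2.inRange(f,lo,hi)
    p=px(c,near); cs=[k for k in cv2.findContours(m,0,2)[0] if cv2.contourArea(k)>60]
    k=min(cs,key=lambda k:np.hypot(*(np.array(cv2.minEnclosingCircle(k)[0])-p)))
    return k
E
python3 - <<'E'
from h import *
c=cam("wrist"); save(c,"w1.png",s=1.4); o=readout.get_obs(); print(o["clock"],o["tcp_pos"],o["tool_rot"])
k=blob(c,(5,80,50),(25,255,255),(.4657,.1211,.007),.007)
# ring top outer edge: back-project hull to plane z=14mm, circle fit
P=np.array([onz(c,*q[0],.014)[:2] for q in cv2.convexHull(k)]); (x,y),r=cv2.minEnclosingCircle((P*1000).astype(np.float32)); print(x,y,r)
E
```

```text
2.25 [0.46812425 0.03731999 0.12809734] [-3.10842774e+00 -2.16111411e-04  5.87441769e-02]
466.26214599609375 118.70886993408203 38.466548919677734
```

View pics/w1.png

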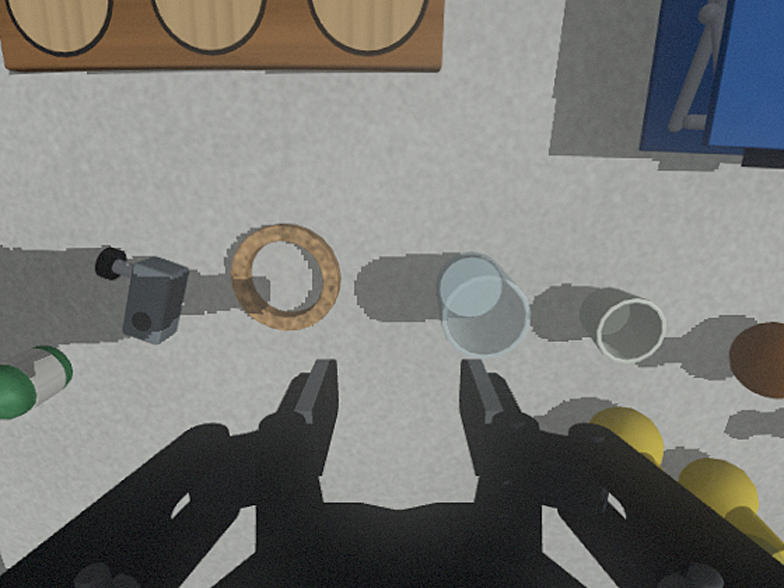

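The ring is clear at (286,277), the boss at (155,300), and the beaker and crucible are to its right. The arm stopped short and tilted slightly, so I'll check why.

send_rows([
  [0,0,0,0,45],
  [0,0,0,0,45],
])

```text
clock: 2.5
tcp_pos: [0.4683, 0.0374, 0.1279]
tool_rot: [-3.108, -0.001, 0.059]
contact_force: [0.2, -0.8, -0.2]
gripper_width: 0.045
grip_force: 0.0
```

```bash
python3 - <<'E'
from h import *
o=readout.get_obs(); print({k:np.round(v,3) for k,v in o.items()})
E
```

```text
{'clock': np.float64(2.5), 'joints': array([ 0.058, -0.121, -0.182,  1.508,  0.033,  3.141]), 'qd': array([ 0.002,  0.004, -0.002, -0.001,  0.   ,  0.001]), 'effort': array([-1.0000e-03, -3.9451e+01,  4.7104e+01,  7.0000e-03,  1.0700e-01,
        0.0000e+00]), 'tcp_pos': array([0.468, 0.037, 0.128]), 'tool_rot': array([-3.108e+00, -1.000e-03,  5.900e-02]), 'contact_force': array([ 0.188, -0.767, -0.189]), 'torque': array([-0.06 ,  0.027,  0.033]), 'grip_force': np.float64(0.0), 'gripper_width': np.float64(0.045)}
```

J6 hit its limit, because J6 = J1 + π − yaw. With yaw 90° (closing along x) it stays mid-range, so I'll use that and pinch the ring's near wall.

send_rows([
  [-3.5,8,0,9.6,45],
  [-3.5,8,0,9.6,45],
  [-3.5,8,0,9.6,45],
  [-3.5,8,0,9.6,45],
  [-3.5,8,0,9.6,45],
  [-3.5,8,0,9.6,45],
  [-3.5,8,0,9.6,45],
  [-3.5,8,0,9.6,45],
  [-3.5,9,0,9.6,45],
  [-3.5,8,0,0,45],
])

```text
clock: 3.75
tcp_pos: [0.4332, 0.119, 0.1275]
tool_rot: [-3.108, 0.0, 1.566]
contact_force: [0.4, 0.2, 0.2]
gripper_width: 0.0446
grip_force: 0.0
```

send_rows([
  [0,0,-20,0,45],
  [0,0,0,0,45],
  [0,0,0,0,45],
])

```text
clock: 4.12
tcp_pos: [0.4334, 0.1187, 0.1079]
tool_rot: [-3.109, 0.0, 1.565]
contact_force: [0.2, 0.6, 0.9]
gripper_width: 0.0449
grip_force: 0.0
```

```bash
cat > ring.py <<'E'
from h import *
import sys
near=eval(sys.argv[1]); z=float(sys.argv[2])
c=cam("wrist"); save(c,sys.argv[3],s=1.4)
k=blob(c,(5,80,50),(25,255,255),near,z)
P=np.array([onz(c,*q[0],z)[:2] for q in cv2.convexHull(k)]); (x,y),r=cv2.minEnclosingCircle((P*1000).astype(np.float32)); print(x,y,r)
o=readout.get_obs(); print(o["clock"],o["tcp_pos"],o["tool_rot"],o["joints"])
E
python3 ring.py "(.466,.119,.014)" .014 w2.png
```

```text
465.0345153808594 120.81219482421875 37.27912139892578
4.175 [0.4335379  0.11870191 0.10807289] [-3.10890913e+00  2.59984969e-04  1.56574718e+00] [ 0.2615037  -0.13375734 -0.23248351  1.50366863  0.00835698  1.83722138]
```

send_rows([
  [0,1,-35,0,40],
  [0,0,-35,0,35],
  [0,0,-24,0,32],
  [0,0,-9,0,32],
  [0,0,0,0,32],
  [0,0,0,0,0],
  [0,0,0,0,0],
  [0,0,0,0,0],
  [0,0,0,0,0],
])

```text
clock: 5.3
tcp_pos: [0.4334, 0.1198, 0.0045]
tool_rot: [-3.108, 0.0, 1.567]
contact_force: [-0.2, 0.2, 0.1]
gripper_width: 0.0002
grip_force: 0.0
```

send_rows([
  [0,0,30,0,0],
  [0,0,50,0,0],
  [0,0,40,0,0],
  [0,0,0,0,0],
  [0,0,0,0,0],
])

```text
clock: 5.92
tcp_pos: [0.4331, 0.1197, 0.1237]
tool_rot: [-3.108, 0.001, 1.567]
contact_force: [-0.2, 0.2, 0.2]
gripper_width: 0.0
grip_force: 0.0
```

```bash
python3 ring.py "(.466,.119,.14)" .13 w3.png
```

```text
453.859619140625 151.68711853027344 21.644947052001953
5.975 [0.43277657 0.11960841 0.12319079] [-3.10656719e+00  8.29368553e-04  1.56730819e+00] [ 0.26382804 -0.13286327 -0.20268058  1.53498028  0.00845055  1.83798336]
```

View pics/w3.png

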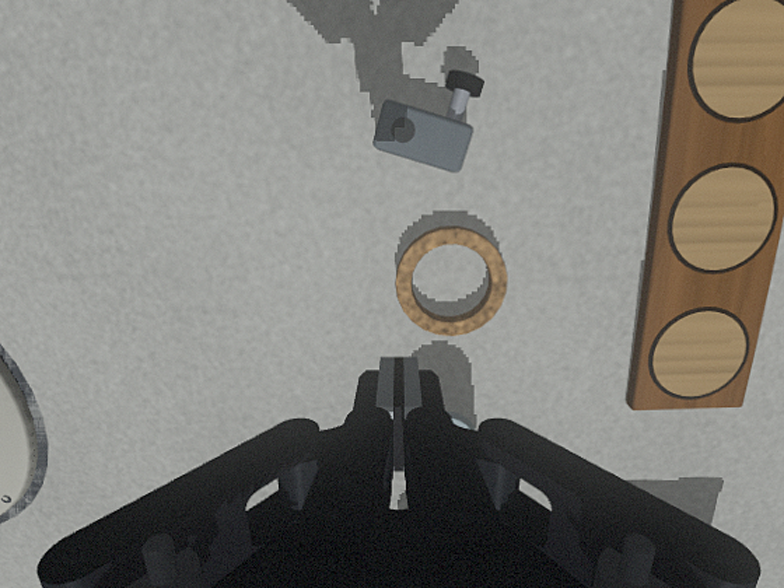

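It missed: the fingers shut on nothing, and the ring still lies at (452,281). I'll remeasure on the right plane.

```bash
python3 - <<'E'
from h import *
np.set_printoptions(precision=1,suppress=True)
o=readout.get_obs()
for n in("wrist","top","side"):
    c=cam(n)
    for z in(.014,):
        k=blob(c,(5,80,50),(25,255,255),(.466,.12,z),z)
        P=1000*np.array([onz(c,*q[0],z)[:2] for q in cv2.convexHull(k)]); print(n,cv2.minEnclosingCircle(P.astype(np.float32)),P.min(0),P.max(0))
    print(px(c,o["tcp_pos"])*1.4, px(c,o["tcp_pos"]+[0,0,.019])*1.4)
    if n!="wrist":save(c,n+"2.png",s=1.4)
E
```

```text
wrist ((465.03399658203125, 120.89788818359375), 37.215301513671875) [428.   83.9] [501.7 157.6]
[397.6 351.5] [395.8 371.8]
top ((641.3485107421875, 81.2601089477539), 67.97909545898438) [599.9  24.1] [683.7 138.4]
[311.6 290.1] [310.3 288.7]
side ((460.5377197265625, 127.73790740966797), 42.47519302368164) [421.9  85.6] [499.8 169.4]
[359.9 280.1] [359.7 266.9]
```

View pics/side2.png

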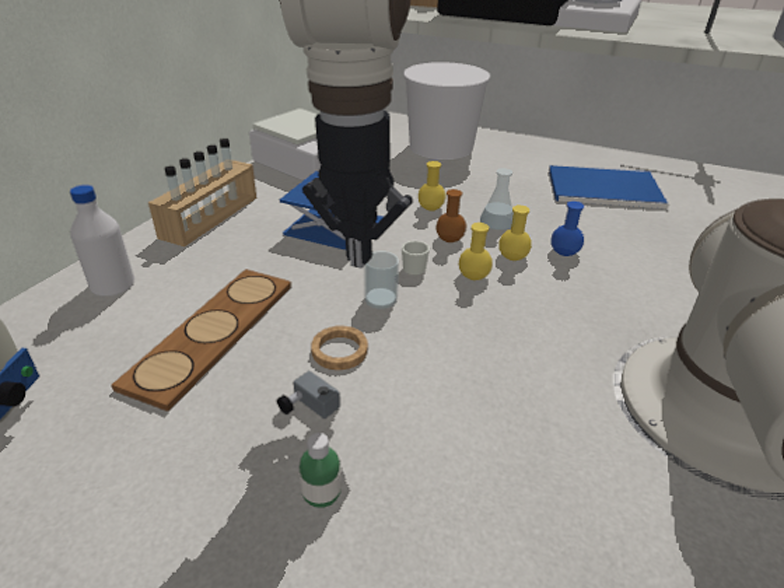

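```bash
python3 - <<'E'
from h import *
c=cam("side"); o=readout.get_obs(); im=c["frame"].copy()
t=o["tcp_pos"]; print(t)
f=np.ascontiguousarray(im[:,:,::-1]); f=cv2.resize(f[150:260,200:320],None,fx=5,fy=5,interpolation=cv2.INTER_CUBIC)
for dz,col in((0,(0,0,255)),(.01,(0,255,255)),(.019,(0,255,0))):
    p=(px(c,t+[0,0,dz])-[200,150]+.5)*5; cv2.circle(f,(int(p[0]),int(p[1])),4,col,-1)
cv2.imwrite("pics/side3.png",f)
E
```

```text
[0.43282015 0.11963054 0.12339031]
```

View pics/side3.png

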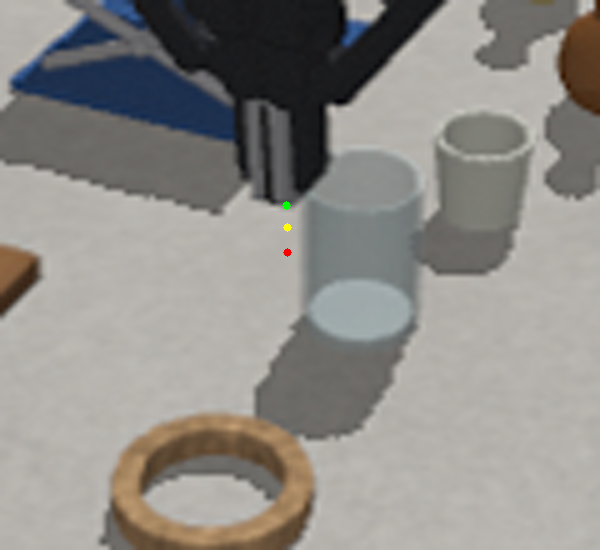

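Side view: the shut fingertips end at crop (272,200), next to the green dot (TCP+19 mm) and not at the red one (TCP). The wrist picture agrees once the 22 mm pad width is counted. So the real tips sit about 15–19 mm above the reported TCP, and I'll go that much lower, watching the force.

send_rows([
  [0,1,-40,0,32],
  [0,0,-40,0,32],
  [0,0,-30,0,32],
  [0,0,-12,0,32],
  [0,0,-6,0,32],
  [0,0,-4,0,32],
  [0,0,0,0,32],
])

```text
clock: 7.05
tcp_pos: [0.4337, 0.1209, -0.0071]
tool_rot: [-3.109, 0.0, 1.567]
contact_force: [0.3, 0.5, 0.6]
gripper_width: 0.0322
grip_force: 0.0
```

send_rows([
  [0,0,-2,0,25],
  [0,0,0,0,20],
  [0,0,0,0,0],
  [0,0,0,0,0],
  [0,0,0,0,0],
])

```text
clock: 7.68
tcp_pos: [0.4333, 0.1208, -0.0097]
tool_rot: [-3.108, 0.0, 1.567]
contact_force: [-0.4, -0.1, -0.4]
gripper_width: 0.0001
grip_force: 0.0
```

```bash
python3 - <<'E'
from h import *
a=cam("side")["frame"][190:290,180:300,::-1]; b=cam("wrist")["frame"][130:280,190:390,::-1]
A=cv2.resize(a,(480,400),interpolation=2);B=cv2.resize(b,(320,240),interpolation=2)
o=np.zeros((400,800,3),np.uint8);o[:,:480]=A;o[:240,480:]=B;cv2.imwrite("pics/cmp1.png",o)
E
```

```text
(no output)
```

View pics/cmp1.png

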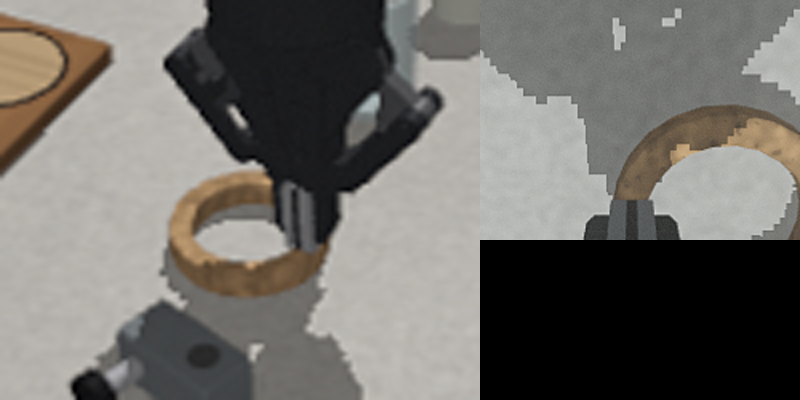

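The tips hover just above the near wall of the ring, well lined up but still too high. I'll find the height by touch with shut fingers on the ring top.

send_rows([
  [0,0,-2,0,0],
  [0,0,0,0,0],
])

```text
clock: 8.02
tcp_pos: [0.4335, 0.1208, -0.0101]
tool_rot: [-3.109, 0.0, 1.567]
contact_force: [-5.5, -1.9, 17.7]
gripper_width: 0.0001
grip_force: 8.4
```

send_rows([
  [0,0,-2,0,0],
  [0,0,0,0,0],
])

```text
clock: 8.28
tcp_pos: [0.4336, 0.1208, -0.0102]
tool_rot: [-3.11, -0.0, 1.567]
contact_force: [-14.0, -4.3, 35.4]
gripper_width: -0.0
grip_force: 17.9
```

Contact with the ring top (z = 14) comes at a reported TCP z of −10, so the true tip z is the reported z plus 24 mm. I'll raise, open, and grip with reported z ≈ −20.

send_rows([
  [0,0,14,0,0],
  [0,0,0,0,32],
  [0,0,0,0,32],
  [0,0,-12,0,32],
  [0,0,-8,0,32],
  [0,0,0,0,32],
  [0,0,0,0,20],
  [0,0,0,0,0],
  [0,0,0,0,0],
  [0,0,0,0,0],
])

```text
clock: 9.52
tcp_pos: [0.4336, 0.1208, -0.0193]
tool_rot: [-3.109, 0.0, 1.567]
contact_force: [-0.2, 0.2, 2.8]
gripper_width: 0.0097
grip_force: 56.4
```

send_rows([
  [0,0,20,0,0],
  [0,0,40,0,0],
  [0,0,50,0,0],
  [20,-30,30,0,0],
  [25,-45,10,0,0],
  [25,-45,0,0,0],
  [25,-45,0,0,0],
  [25,-45,0,0,0],
  [25,-45,0,0,0],
  [25,-37,0,0,0],
])

```text
clock: 10.78
tcp_pos: [0.6038, -0.1731, 0.13]
tool_rot: [-3.108, 0.0, 1.567]
contact_force: [-0.1, -0.0, -0.0]
gripper_width: 0.0099
grip_force: 56.2
```

send_rows([
  [0,0,0,0,0],
  [0,0,0,0,0],
])

```text
clock: 11.02
tcp_pos: [0.6029, -0.1711, 0.1298]
tool_rot: [-3.107, -0.0, 1.567]
contact_force: [0.9, 0.4, 0.1]
gripper_width: 0.0099
grip_force: 56.2
```

```bash
python3 - <<'E'
from h import *
np.set_printoptions(precision=1,suppress=True)
c=cam("wrist"); save(c,"w5.png",s=1.4); o=readout.get_obs(); t=o["tcp_pos"]; print(o["clock"],t*1000,o["gripper_width"])
z=t[2]+.0193+.014
k=blob(c,(5,80,50),(25,255,255),t+[.032,0,0.03],z)
P=1000*np.array([onz(c,*q[0],z)[:2] for q in cv2.convexHull(k)]); print("ring",cv2.minEnclosingCircle(P.astype(np.float32)))
f=cv2.cvtColor(np.ascontiguousarray(c["frame"][:,:,::-1]),cv2.COLOR_BGR2HSV)
for n,c in(("wrist",c),("top",cam("top"))):
    f=cv2.cvtColor(np.ascontiguousarray(c["frame"][:,:,::-1]),cv2.COLOR_BGR2HSV)
    m=cv2.inRange(f,(100,120,60),(125,255,255)); k=max(cv2.findContours(m,0,2)[0],key=cv2.contourArea)
    a=cv2.approxPolyDP(cv2.convexHull(k),4,True)[:,0]; print(n,a.tolist(),[onz(c,*q,.07)[:2]*1000 for q in a])
E
```

```text
11.075 [ 602.9 -170.6  130.3] 0.00961645963098157
ring ((619.2689208984375, -165.77035522460938), 32.219276428222656)
wrist [[426, 134], [417, 239], [247, 267], [236, 141], [377, 131]] [array([ 703.4, -105.3]), array([ 706.7, -186.4]), array([ 569.9, -212.7]), array([ 565.8, -110.5]), array([ 667.9, -103.4])]
top [[512, 255], [539, 335], [485, 351], [459, 270]] [array([ 336.9, -566.5]), array([ 151.9, -621.4]), array([ 114.4, -491.8]), array([ 299.6, -437.1])]
```

View pics/w5.png

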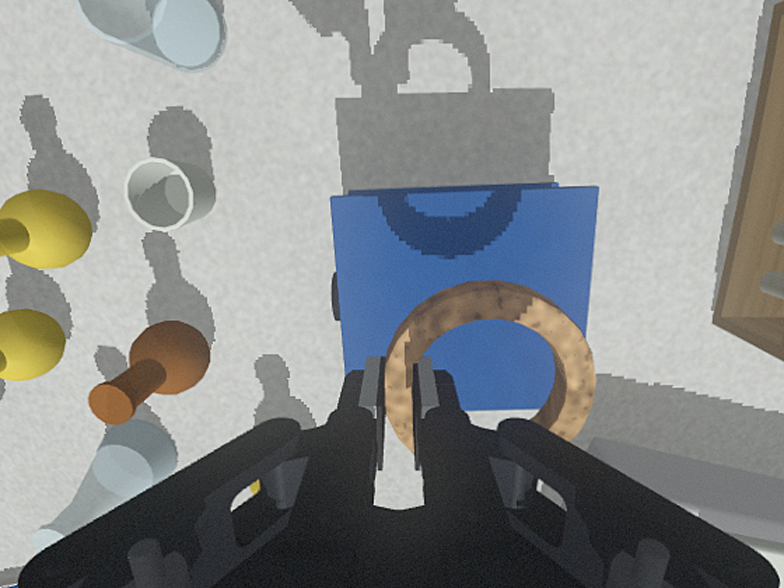

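The ring hangs level in the fingers over the blue plate, whose +y corners are at (597,187) and (331,196). Jack centre ≈ (636.5, −172), so I lower.

send_rows([
  [1,-1,-30,0,0],
  [0,0,-25,0,0],
  [0,0,-15,0,0],
  [0,0,-6,0,0],
  [0,0,0,0,0],
  [0,0,-2,0,0],
  [0,0,0,0,0],
])

```text
clock: 12.0
tcp_pos: [0.6045, -0.1724, 0.0528]
tool_rot: [-3.109, 0.001, 1.567]
contact_force: [-0.3, 0.1, -0.2]
gripper_width: 0.0096
grip_force: 56.2
```

send_rows([
  [0,0,-2,0,0],
  [0,0,0,0,0],
])

```text
clock: 12.25
tcp_pos: [0.6045, -0.1724, 0.0507]
tool_rot: [-3.109, 0.001, 1.567]
contact_force: [0.1, 0.5, 1.1]
gripper_width: 0.0099
grip_force: 56.5
```

send_rows([
  [0,0,-0.5,0,10],
  [0,0,0,0,20],
  [0,0,0,0,30],
  [0,0,0,0,30],
  [0,0,20,0,30],
  [0,0,40,0,30],
  [0,0,40,0,40],
  [-20,-20,20,0,50],
  [-20,-20,0,0,50],
  [-20,-20,0,0,50],
])

```text
clock: 13.5
tcp_pos: [0.5438, -0.2328, 0.17]
tool_rot: [-3.108, 0.001, 1.568]
contact_force: [0.1, -0.6, -1.0]
gripper_width: 0.0502
grip_force: 0.0
```

send_rows([
  [-30,-20,0,0,50],
  [-30,-10,0,0,50],
  [0,0,0,0,50],
  [0,0,0,0,50],
])

```text
clock: 14.0
tcp_pos: [0.4847, -0.2622, 0.1699]
tool_rot: [-3.109, 0.0, 1.567]
contact_force: [0.2, -0.5, -0.3]
gripper_width: 0.0503
grip_force: 0.0
```

```bash
cat > look.py <<'E'
from h import *
np.set_printoptions(precision=1,suppress=True)
def ringjack(n):
    c=cam(n); f=cv2.cvtColor(np.ascontiguousarray(c["frame"][:,:,::-1]),cv2.COLOR_BGR2HSV)
    p=px(c,(.6365,-.172,.084)); 
    k=blob(c,(5,70,50),(25,255,255),(.6365,-.172,.084),.084)
    P=1000*np.array([onz(c,*q[0],.084)[:2] for q in cv2.convexHull(k)]); print(n,"ring",cv2.minEnclosingCircle(P.astype(np.float32)))
    m=cv2.inRange(f,(100,120,60),(125,255,255)); w=np.zeros_like(m); cv2.circle(w,(int(p[0]),int(p[1])),int(110*c["K"][0][0]/1000/np.linalg.norm(np.array(c["R"])@[.6365,-.172,.07]+c["t"])),255,-1)
    k=max(cv2.findContours(m&w,0,2)[0],key=cv2.contourArea)
    a=cv2.approxPolyDP(cv2.convexHull(k),3,True)[:,0]; print(" jack",np.array([onz(c,*q,.07)[:2]*1000 for q in a]).tolist())
    return c
if __name__=="__main__":
    for n in("wrist","top"):
        try: c=ringjack(n)
        except Exception as e: print(n,e); c=cam(n)
        if n=="wrist": save(c,"w6.png",s=1.4); cw=c
    o=readout.get_obs(); print(o["clock"],o["tcp_pos"]*1000)
    for n,lo,hi,z,near in(("amber",(0,110,30),(14,255,255),.024,(.434,-.23,.024)),):
        k=blob(cw,lo,hi,near,z); P=np.array([onz(cw,*q[0],z)[:2] for q in k])*1000; print(n,P.min(0),P.max(0))
E
python3 look.py
```

```text
wrist ring ((634.748291015625, -172.8298797607422), 39.48081588745117)
 jack [[698.6125656053046, -113.28800065662513], [705.2272375398119, -144.130084643977], [707.9366602348433, -232.88399517118248], [588.458842141643, -237.56959267524923], [569.7695025478157, -216.67134674694665], [561.6109393701084, -160.07506605929578], [565.985465239084, -125.23786751823252], [580.9885020120523, -109.55613757087708], [686.4360069009631, -105.8595700807637]]
top ring ((635.3739013671875, -172.3821563720703), 38.5839729309082)
 jack [[707.1087747554703, -230.96591766186214], [571.0424454478798, -237.08589614604108], [555.7754119054558, -219.82835074514827], [565.7285070626413, -112.63196301721455], [675.5956582666121, -99.85638596592078], [701.2126276068446, -107.11095570042298]]
14.1 [ 485.  -261.9  169.6]
amber [ 402.7 -251.2] [ 456.3 -216.9]
```

View pics/w6.png

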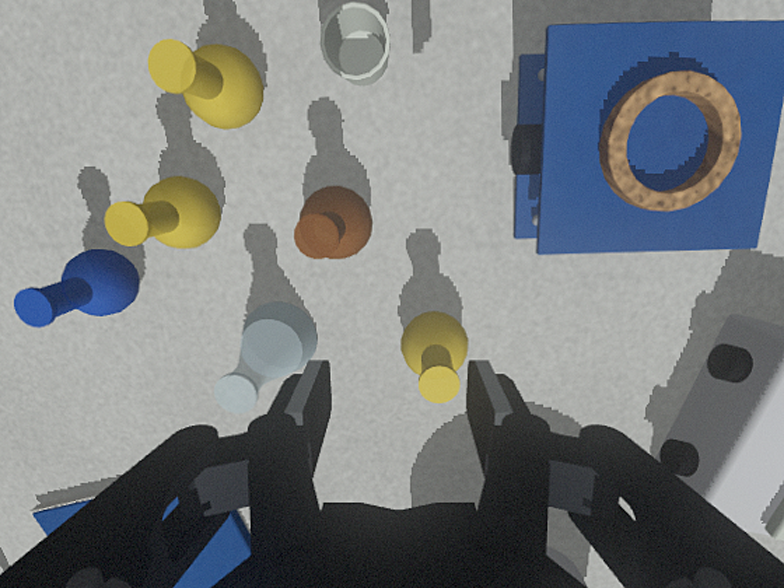

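The ring lies well centred on the plate at (671,141). The amber flask's belly is at (336,222) with its lip at (318,235).

```bash
python3 - <<'E'
from h import *
np.set_printoptions(precision=1,suppress=True)
c=cam("wrist")
for n,u,v,z in(("belly",336,222,.024),("lip",318.5,235.5,.09),("conlip",236,391,.1),("conbase",280,338,.005),("cruc rim",356,41,.04)): print(n,onz(c,u/1.4,v/1.4,z)*1000)
c=cam("top")
for n,u,v,z in(("belly",548/3.3+200,180/3.3+160,.024),("lip",567/3.3+200,172/3.3+160,.09),("conlip",713/3.3+200,251/3.3+160,.1),("cruc",398/3.3+200,149/3.3+160,.04)): print("top",n,onz(c,u,v,z)*1000)
E
```

```text
belly [ 434.9 -224.3   24. ]
lip [ 436.  -224.4   90. ]
conlip [ 379.3 -322.   100. ]
conbase [ 379.  -324.4    5. ]
cruc rim [ 454.9 -109.6   40. ]
top belly [ 432.3 -227.1   24. ]
top lip [ 431.5 -225.6   90. ]
top conlip [ 376.7 -325.7  100. ]
top cruc [ 451.8 -111.    40. ]
```

send_rows([
  [-25,18,-20,0,50],
  [-25,18,-20,0,50],
  [-1,1,-20,0,50],
  [0,0,0,0,50],
  [0,0,0,0,50],
])

```text
clock: 14.82
tcp_pos: [0.4339, -0.2254, 0.1105]
tool_rot: [-3.109, 0.001, 1.568]
contact_force: [-0.4, 0.3, -0.7]
gripper_width: 0.0505
grip_force: 0.0
```

```bash
python3 - <<'E'
from h import *
np.set_printoptions(precision=1,suppress=True)
c=cam("wrist"); o=readout.get_obs(); t=o["tcp_pos"];print(t*1000,o["clock"])
k=blob(c,(0,110,30),(14,255,255),t*[1,1,0]+[0,0,.05],.05)
q=k[:,0]; print(q.min(0),q.max(0)); 
a=c["frame"][90:340,150:420,::-1]; cv2.imwrite("pics/w7.png",cv2.resize(a,None,fx=2.2,fy=2.2,interpolation=2))
print(px(c,t+[0,0,.043]),px(c,t+[0,0,.024]))
E
```

```text
[ 434.  -225.5  110.7] 14.875
[259 201] [317 255]
[281.  289.6] [282.6 270.2]
```

View pics/w7.png

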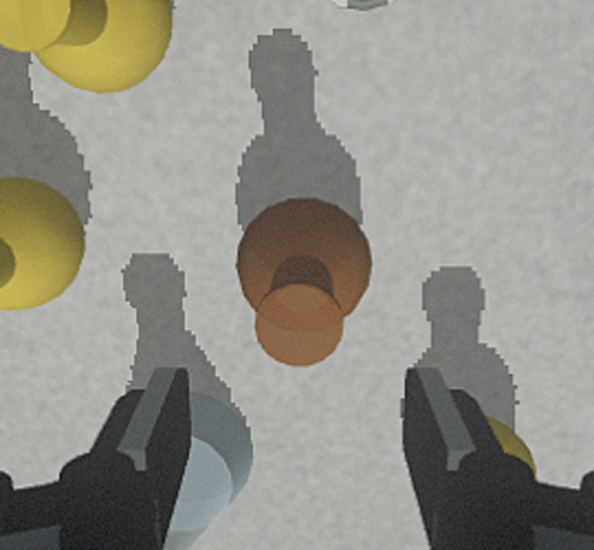

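The lip is at crop (299,322) and the belly at (304,264). The finger gap is centred at column 296.

```bash
python3 - <<'E'
from h import *
np.set_printoptions(precision=1,suppress=True)
c=cam("wrist")
print(onz(c,286.1,236.4,.09)*1000, onz(c,288.2,210,.024)*1000)
E
```

```text
[ 434.7 -224.2   90. ] [ 434.8 -225.4   24. ]
```

send_rows([
  [0.7,0.7,-30,0,50],
  [0,0,-30,0,50],
  [0,0,-16,0,45],
  [0,0,-6,0,38],
  [0,0,0,0,30],
  [0,0,0,0,20],
  [0,0,0,0,10],
  [0,0,0,0,10],
  [0,0,0,0,10],
])

```text
clock: 16.05
tcp_pos: [0.4344, -0.2248, 0.0287]
tool_rot: [-3.109, 0.001, 1.567]
contact_force: [-1.0, -0.6, 6.0]
gripper_width: 0.024
grip_force: 58.4
```

send_rows([
  [0,0,20,0,10],
  [0,0,40,0,10],
  [0,0,50,0,10],
  [20,6,5,0,10],
  [40,10,0,0,10],
  [50,14,0,0,10],
  [50,14,0,0,10],
  [40,8,0,0,10],
  [0,0,0,0,10],
  [0,0,0,0,10],
])

```text
clock: 17.3
tcp_pos: [0.6335, -0.1726, 0.1424]
tool_rot: [-3.107, 0.0, 1.567]
contact_force: [0.1, -1.2, 0.6]
gripper_width: 0.024
grip_force: 59.0
```

```bash
python3 - <<'E'
from h import *
np.set_printoptions(precision=1,suppress=True)
out=[]
o=readout.get_obs(); t=o["tcp_pos"];print(t*1000,o["clock"],o["gripper_width"])
for n in("wrist","side","top"):
    c=cam(n)
    k=blob(c,(0,110,30),(14,255,255),t+[0,0,-.01],.05); q=k[:,0]; print(n,q.min(0),q.max(0),px(c,t+[0,0,-.004]))
    p=px(c,t+[0,0,-.02]).astype(int); h=70 if n=="wrist" else 45
    y0=max(0,min(p[1]-h,420-2*h)); a=c["frame"][y0:y0+2*h,p[0]-h:p[0]+h,::-1]; print("origin",p[0]-h,y0)
    out.append(cv2.resize(a,(266,266) if 0 else (266,266),interpolation=2))
cv2.imwrite("pics/cmp2.png",cv2.resize(np.hstack(out),None,fx=1,fy=1))
E
```

```text
[ 633.5 -172.6  142.4] 17.3 0.02400084089405082
wrist [243 216] [328 301] [284.2 248.4]
origin 215 168
side [228  81] [248 121] [237.7 109.4]
origin 192 70
top [158 117] [266 148] [353.  121.6]
origin 306 78
```

View pics/cmp2.png

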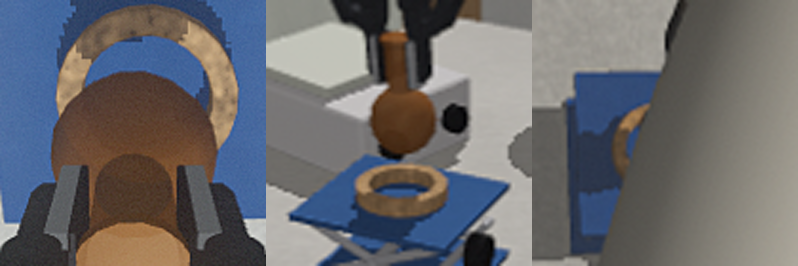

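The flask hangs upright above the ring. The wrist silhouette (columns 243–328, top row 216) gives the belly centre.

```bash
python3 - <<'E'
from h import *
np.set_printoptions(precision=1,suppress=True)
c=cam("wrist"); o=readout.get_obs(); print(o["tcp_pos"]*1000, np.degrees(o["tool_rot"]))
print(onz(c,285.5,258.5,.1377)*1000)
print("ring", onz(c,215+148*140/266,168+8*140/266,.084)*1000, onz(c,215+57*140/266,168+95*140/266,.084)*1000, onz(c,215+238*140/266,168+95*140/266,.084)*1000)
E
```

```text
[ 633.3 -173.   143.6] [-178.1    0.    89.8]
[ 634.  -180.6  137.7]
ring [ 638.1 -135.4   84. ] [ 600.5 -171.6   84. ] [ 675.2 -171.1   84. ]
```

```bash
python3 - <<'E'
from h import *
np.set_printoptions(precision=1,suppress=True)
c=cam("wrist")
u=np.random.default_rng(0).normal(size=(40000,3)); u/=np.linalg.norm(u,axis=1)[:,None]
for y in(-.173,-.177,-.181):
  for z in (.1377,.128):
    P=np.array([px(c,np.array([.634,y,z])+.027*v) for v in u[:4000]]); print(y,z,P.min(0),P.max(0))
E
```

```text
-0.173 0.1377 [241.2 203.4] [329.7 292.2]
-0.173 0.128 [243.8 199.4] [328.  283.9]
-0.177 0.1377 [241.5 209.6] [329.4 298.1]
-0.177 0.128 [244.1 205.4] [327.7 289.5]
-0.181 0.1377 [241.8 215.8] [329.1 303.8]
-0.181 0.128 [244.3 211.3] [327.5 295. ]
```

```bash
python3 - <<'E'
from h import *
np.set_printoptions(precision=1,suppress=True)
c=cam("wrist")
for z in(.2035,.195): print(z,onz(c,286,284.8,z)*1000,"left/right",onz(c,256,312,z)*1000,onz(c,316,312,z)*1000)
s=cam("side"); f=cv2.cvtColor(np.ascontiguousarray(s["frame"][:,:,::-1]),cv2.COLOR_BGR2HSV)
m=cv2.inRange(f,(0,110,30),(14,255,255))
for r in range(80,124,2):
    q=np.flatnonzero(m[r,220:260]); print(r,q.min()+220 if len(q) else 0,q.max()+220 if len(q) else 0,end='; ')
print([px(s,(.634,y,z)).round(1).tolist() for y,z in((-.173,.20),(-.173,.137),(-.181,.137))])
E
```

```text
0.2035 [ 636.3 -160.7  203.5] left/right [ 623.9 -173.7  203.5] [ 648.5 -173.2  203.5]
0.195 [ 636.  -165.7  195. ] left/right [ 622.6 -179.7  195. ] [ 649.2 -179.2  195. ]
80 233 239; 82 230 239; 84 231 238; 86 232 238; 88 232 238; 90 232 238; 92 232 238; 94 232 238; 96 232 238; 98 234 239; 100 233 243; 102 230 246; 104 229 247; 106 228 248; 108 228 248; 110 228 248; 112 228 248; 114 229 247; 116 230 246; 118 231 245; 120 233 243; 122 0 0; [[236.5, 83.2], [237.6, 109.9], [239.3, 108.7]]
```

```bash
python3 - <<'E'
from h import *
np.set_printoptions(precision=1,suppress=True)
c=cam("wrist"); t=readout.get_obs()["tcp_pos"]
for dz in(.0,.01,.019,.024): print(dz,px(c,t+[0,.011,dz]),px(c,t+[.012,.011,dz]))
R=np.array(c["R"]); C=-R.T@np.array(c["t"]); print("cam-tcp",(C-t)*1000)
a=c["frame"][225:345,215:355,::-1]; cv2.imwrite("pics/w8.png",cv2.resize(a,None,fx=5,fy=5,interpolation=2))
E
```

```text
0.0 [284.1 233.6] [304.6 233.8]
0.01 [283.5 240. ] [305.2 240.2]
0.019 [283.  246.5] [305.7 246.7]
0.024 [282.6 250.3] [306.1 250.6]
cam-tcp [  5.7  74.4 166.5]
```

View pics/w8.png

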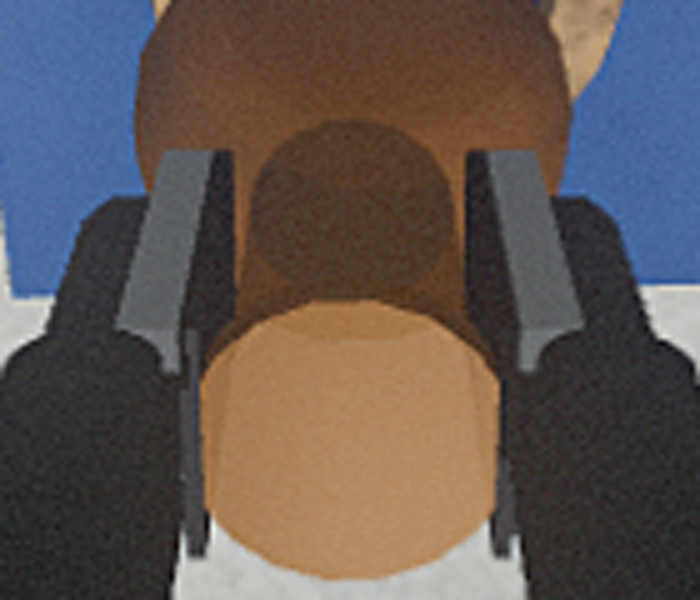

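The lip spans crop columns 198–500 and rows 298–580 between the pads, and the flask looks upright. I'll cross-check the flask–ring offset with the side camera.

```bash
python3 - <<'E'
from h import *
np.set_printoptions(precision=2,suppress=True)
s=cam("side"); f=cv2.cvtColor(np.ascontiguousarray(s["frame"][:,:,::-1]),cv2.COLOR_BGR2HSV)
print("px ring",px(s,(.636,-.1728,.084)))
k=blob(s,(5,60,50),(25,255,255),(.636,-.1728,.08),.08); q=k[:,0]; print("ring",q.min(0),q.max(0),(q.min(0)+q.max(0))/2)
th=np.linspace(0,6.28,200)
P=np.array([px(s,(.636+.038*np.cos(a),-.1728+.038*np.sin(a),z)) for a in th for z in(.07,.084)]);print("pred ring",P.min(0),P.max(0),(P.min(0)+P.max(0))/2)
u=np.random.default_rng(0).normal(size=(3000,3)); u/=np.linalg.norm(u,axis=1)[:,None]
for y in(-.173,-.181):
  for z in (.1377,.129):
    P=np.array([px(s,np.array([.634,y,z])+.027*v) for v in u]); print(y,z,P.min(0),P.max(0))
E
```

```text
px ring [237.73 130.65]
ring [223 125] [252 142] [237.5 133.5]
pred ring [221.94 124.08] [253.52 143.04] [237.73 133.56]
-0.173 0.1377 [226.    97.63] [249.15 121.41]
-0.173 0.129 [226.22 101.25] [249.24 124.86]
-0.181 0.1377 [227.75  96.52] [250.75 120.17]
-0.181 0.129 [227.95 100.13] [250.82 123.6 ]
```

send_rows([
  [2,3,-15,0,10],
  [0,0,-12,0,10],
  [0,0,0,0,10],
  [0,0,0,0,10],
])

```text
clock: 18.25
tcp_pos: [0.6359, -0.1695, 0.1157]
tool_rot: [-3.108, 0.0, 1.567]
contact_force: [-0.3, -0.5, -0.2]
gripper_width: 0.0242
grip_force: 59.0
```

```bash
cat > rel.py <<'E'
from h import *
np.set_printoptions(precision=1,suppress=True)
t=readout.get_obs()["tcp_pos"]; z=t[2]-.0287+.024; print(t*1000,"belly z",z*1000)
u=np.random.default_rng(0).normal(size=(2000,3)); u/=np.linalg.norm(u,axis=1)[:,None]
from scipy.optimize import least_squares
for n in("wrist","side"):
    c=cam(n)
    q=blob(c,(0,110,30),(12,255,255),t+[0,0,z-t[2]],z)[:,0]; print(n,"belly",q.min(0),q.max(0))
    for y in(-.170,-.178):
        P=np.array([px(c,np.array([.636,y,z])+.027*v) for v in u]); print("  pred y",y,P.min(0),P.max(0))
    f=cv2.cvtColor(np.ascontiguousarray(c["frame"][:,:,::-1]),cv2.COLOR_BGR2HSV); m=cv2.inRange(f,(13,60,60),(25,200,255))
    p=px(c,(.636,-.173,.077)); w=np.zeros_like(m); cv2.circle(w,tuple(p.astype(int)),75 if n=="wrist" else 24,255,-1); q=np.argwhere(m&w)[:,::-1]
    print("  ring",q.min(0),q.max(0))
    P=np.array([px(c,(.636+.038*np.cos(a),-.173+.038*np.sin(a),zz)) for a in np.linspace(0,6.28,200) for zz in(.07,.084)]);print("  pred ring",P.min(0),P.max(0))
E
python3 rel.py
```

```text
[ 635.9 -169.5  115.7] belly z 111.04031536618255
wrist belly [242 206] [328 294]
  pred y -0.17 [240.1 204.6] [328.8 294. ]
  pred y -0.178 [240.7 217. ] [328.3 305.6]
  ring [235 181] [341 308]
  pred ring [231.8 179.7] [340.2 284.9]Traceback (most recent call last):
  File "rel.py", line 8, in <module>
    q=blob(c,(0,110,30),(12,255,255),t+[0,0,z-t[2]],z)[:,0]; print(n,"belly",q.min(0),q.max(0))
      ~~~~^^^^^^^^^^^^^^^^^^^^^^^^^^^^^^^^^^^^^^^^^^^^
  File "h.py", line 22, in blob
    k=min(cs,key=lambda k:np.hypot(*(np.array(cv2.minEnclosingCircle(k)[0])-p)))
ValueError: min() iterable argument is empty
```

With the mask fixed, the belly is at about (636.3, −171) and the ring at (637.4, −173.8). I'll shift (+1, −2.5) and lower.

send_rows([
  [1,-2.5,-4,0,10],
  [0,0,-5,0,10],
  [0,0,-5,0,10],
  [0,0,-2,0,10],
  [0,0,0,0,10],
])

```text
clock: 18.98
tcp_pos: [0.6368, -0.172, 0.0996]
tool_rot: [-3.108, 0.0, 1.567]
contact_force: [-0.4, 0.8, -0.7]
gripper_width: 0.0239
grip_force: 59.0
```

send_rows([
  [0,0,-1.5,0,10],
  [0,0,0,0,10],
])

```text
clock: 19.23
tcp_pos: [0.6372, -0.1721, 0.0988]
tool_rot: [-3.109, 0.001, 1.567]
contact_force: [-0.6, 1.1, 2.6]
gripper_width: 0.0238
grip_force: 59.1
```

send_rows([
  [0,0,0,0,27],
  [0,0,0,0,32],
  [0,0,0,0,45],
  [0,0,0,0,50],
  [0,0,10,0,50],
  [0,0,30,0,50],
  [0,0,30,0,50],
  [-20,-10,15,0,50],
  [-40,-23,0,0,50],
  [-45,-26,0,0,50],
])

```text
clock: 20.48
tcp_pos: [0.5313, -0.2314, 0.1841]
tool_rot: [-3.109, 0.001, 1.568]
contact_force: [-0.8, -0.5, 0.1]
gripper_width: 0.05
grip_force: 0.0
```

send_rows([
  [-45,-26,0,0,50],
  [-45,-26,0,0,50],
  [-40,-23,-10,0,50],
  [-23,-18,-20,0,50],
  [0,0,-25,0,50],
  [0,0,0,0,50],
  [0,0,0,0,50],
])

```text
clock: 21.35
tcp_pos: [0.3795, -0.3241, 0.1297]
tool_rot: [-3.109, 0.001, 1.568]
contact_force: [0.1, -0.5, -0.1]
gripper_width: 0.05
grip_force: 0.0
```

```bash
python3 - <<'E'
from h import *
np.set_printoptions(precision=1,suppress=True)
t=readout.get_obs(); print(t["tcp_pos"]*1000,t["clock"])
c=cam("top"); f=cv2.cvtColor(np.ascontiguousarray(c["frame"][:,:,::-1]),cv2.COLOR_BGR2HSV)
def ext(lo,hi,X,r):
    m=cv2.inRange(f,lo,hi); p=px(c,X); w=np.zeros_like(m); cv2.circle(w,tuple(p.astype(int)),r,255,-1); q=np.argwhere(m&w)[:,::-1]
    u=(q.min(0)+q.max(0))/2; print(q.min(0),q.max(0),onz(c,*u,X[2])*1000)
ext((13,60,60),(25,220,255),(.636,-.172,.084),24)
ext((0,110,30),(12,255,255),(.636,-.172,.094),24)
save(c,"w9.png",(150,90,400,275),3.2)
w=cam("wrist"); g=cv2.cvtColor(w["frame"],cv2.COLOR_RGB2HSV)
p=px(w,(.3788,-.3235,.1)); print(p)
a=g[int(p[1])-45:int(p[1])+40,int(p[0])-45:int(p[0])+45]
m=((a[...,0]>85)&(a[...,0]<112)&(a[...,1]>18)).astype(int)
for r in m[::3]: print(''.join('.#'[i] for i in r[::2]))
E
```

```text
[ 379.5 -324.1  129.7] 21.35
[333 113] [363 143] [ 635.2 -171.1   84. ]
[344 112] [360 136] [ 642.1 -178.9   94. ]
[284.2 232.4]
..........#############################......
..........#############################......
........################################.....
........################################.....
........#.##############################.....
........################################.....
........#####################.##########.....
.........##############################......
..........###########.#################......
..........########################.###.......
...........##########################........
.............#######################.........
..............###################............
...............#################.............
..................############...............
............#........#.......................
.............................................
...............#..#..........................
.............#...............................
.............................................
..........................#..................
.............................................
.............................................
.............................................
.............................................
.............................................
.............................................
.............................................
.............................................
```

```bash
python3 - <<'E'
from h import *
np.set_printoptions(precision=1,suppress=True)
w=cam("wrist"); hsv=cv2.cvtColor(w["frame"],cv2.COLOR_RGB2HSV)
m=cv2.inRange(hsv,(85,18,60),(112,255,255))
p=px(w,(.379,-.3235,.02)); n,l,st,ce=cv2.connectedComponentsWithStats(m)
for i in range(1,n):
    if st[i,4]>150 and abs(ce[i]-p).max()<90: print(st[i],ce[i],onz(w,ce[i][0],ce[i][1],.005)*1000)
g=cv2.cvtColor(w["frame"],cv2.COLOR_RGB2GRAY)
y0,x0=170,230; a=g[y0:300,x0:340]
for acc in (30,22):
    h=cv2.HoughCircles(cv2.GaussianBlur(a,(3,3),0),cv2.HOUGH_GRADIENT,1,8,param1=60,param2=acc,minRadius=14,maxRadius=40)
    if h is not None:
        for u,v,r in h[0][:6]: print(acc,u+x0,v+y0,r,onz(w,u+x0,v+y0,.1)*1000)
print("pred lip c",px(w,(.379,-.3235,.1)),px(w,(.393,-.3235,.1)))
E
```

```text
[ 255  167   64   66 3126] [286.1 199.5] [ 377.7 -324.4    5. ]
22 285.5 205.5 27.9 [ 379.8 -304.2  100. ]
22 290.5 198.5 19.4 [ 383.1 -299.3  100. ]
pred lip c [284.4 232.4] [304.7 232.6]
```

send_rows([
  [-1,0,-30,0,50],
  [0,0,-30,0,50],
  [0,0,-15,0,45],
  [0,0,-6,0,38],
  [0,0,0,0,30],
  [0,0,0,0,20],
  [0,0,0,0,10],
  [0,0,0,0,10],
  [0,0,0,0,10],
])

```text
clock: 22.62
tcp_pos: [0.3782, -0.3244, 0.0482]
tool_rot: [-3.109, 0.001, 1.567]
contact_force: [-1.3, -0.3, 6.0]
gripper_width: 0.0247
grip_force: 58.8
```

```bash
cat > marks.py <<'E'
from h import *
import sys
np.set_printoptions(precision=1,suppress=True)
def marks(n):
    c=cam(n); f=cv2.cvtColor(c["frame"],cv2.COLOR_RGB2HSV)
    m=cv2.inRange(f,(8,40,140),(28,150,255))
    for k in cv2.findContours(m,cv2.RETR_EXTERNAL,2)[0]:
        P=np.array([onz(c,*q[0],.012)[:2]*1000 for q in cv2.convexHull(k)],np.float32)
        (x,y),r=cv2.minEnclosingCircle(P)
        if 25<r<45 and x>590 and y>20:
            b=(P.min(0)+P.max(0))/2; print(n,round(x,1),round(y,1),"r",round(r,1),"bbox",b)
for n in sys.argv[1:]: marks(n)
E
python3 marks.py top side
```

```text
top 640.4 164.0 r 32.0 bbox [639.9 163. ]
top 636.5 258.7 r 32.4 bbox [637.5 258.2]
top 643.6 69.6 r 32.3 bbox [643.5  68.5]
top 679.3 219.2 r 44.6 bbox [679.3 219.2]
side 636.9 259.5 r 33.0 bbox [636.4 259.3]
side 639.9 164.1 r 32.8 bbox [640.5 164. ]
side 642.8 69.8 r 32.9 bbox [643.2  69.3]
```

send_rows([
  [0,0,20,0,10],
  [0,0,40,0,10],
  [0,0,50,0,10],
  [10,20,30,0,10],
  [20,45,0,0,10],
  [25,50,0,0,10],
  [25,50,0,0,10],
  [25,50,0,0,10],
  [25,45,0,0,10],
  [25,40,0,0,10],
])

```text
clock: 23.98
tcp_pos: [0.5336, -0.0221, 0.1873]
tool_rot: [-3.108, 0.0, 1.568]
contact_force: [0.1, -1.1, -0.3]
gripper_width: 0.0245
grip_force: 59.0
```

send_rows([
  [30,25,0,0,10],
  [30,25,0,0,10],
  [30,25,-15,0,10],
  [19,18,-30,0,10],
  [0,0,-30,0,10],
  [0,0,-30,0,10],
  [0,0,-15,0,10],
  [0,0,0,0,10],
  [0,0,0,0,10],
])

```text
clock: 25.1
tcp_pos: [0.6426, 0.0689, 0.0688]
tool_rot: [-3.11, 0.0, 1.567]
contact_force: [0.2, 0.8, -0.8]
gripper_width: 0.0245
grip_force: 59.1
```

send_rows([
  [0,0,-5,0,10],
  [0,0,-2.5,0,10],
  [0,0,0,0,10],
  [0,0,-1,0,10],
  [0,0,0,0,10],
])

```text
clock: 25.72
tcp_pos: [0.6423, 0.0691, 0.0602]
tool_rot: [-3.11, 0.0, 1.567]
contact_force: [-2.3, 0.3, 7.7]
gripper_width: 0.0245
grip_force: 59.6
```

send_rows([
  [0,0,0,0,28],
  [0,0,0,0,34],
  [0,0,0,0,45],
  [0,0,0,0,50],
  [0,0,15,0,50],
  [0,0,35,0,60],
  [0,0,35,0,70],
  [-25,-12,15,0,80],
  [-40,-18,0,0,85],
  [-45,-20,0,0,85],
])

```text
clock: 26.98
tcp_pos: [0.5312, 0.0186, 0.16]
tool_rot: [-3.11, 0.0, 1.568]
contact_force: [-1.0, -1.3, 0.5]
gripper_width: 0.0852
grip_force: 0.0
```

send_rows([
  [-45,-20,0,0,85],
  [-21,-8,-10,0,85],
  [0,0,0,0,85],
  [0,0,0,0,85],
])

```text
clock: 27.48
tcp_pos: [0.4669, -0.0089, 0.1498]
tool_rot: [-3.11, 0.0, 1.567]
contact_force: [-0.5, -0.1, -0.4]
gripper_width: 0.0853
grip_force: 0.0
```

```bash
python3 - <<'E'
from h import *
np.set_printoptions(precision=1,suppress=True)
t=readout.get_obs(); print(t["tcp_pos"]*1000,t["clock"])
for n,box in (("wrist",120),("top",28)):
    w=cam(n); hsv=cv2.cvtColor(w["frame"],cv2.COLOR_RGB2HSV)
    m=cv2.inRange(hsv,(80,12,90),(112,120,255)); p=px(w,(.466,-.009,.035))
    N,l,st,ce=cv2.connectedComponentsWithStats(m); print(n,p)
    for i in range(1,N):
        if st[i,4]>60 and abs(ce[i]-p).max()<box: print(" ",st[i],ce[i])
    pr=lambda X,z:[(lambda P:(P.min(0),P.max(0)))(np.array([px(w,(X[0]+.025*np.cos(a),X[1]+.025*np.sin(a),z)) for a in np.linspace(0,6.28,60)]))]
    print(" bottom pred",pr((.466,-.009),.003),"rim",pr((.466,-.009),.07))
    if n=="wrist": 
        a=w["frame"][80:300,150:430,::-1]; b=cv2.resize(a,(560,440),interpolation=2)
    else: 
        a=w["frame"][90:240,160:400,::-1]
cv2.imwrite("pics/cmp3.png",np.vstack([cv2.resize(b,(458,360)),cv2.resize(a,(458,240))]) if 0 else b)
E
```

```text
[466.9  -8.9 149.8] 27.475
wrist [287.  202.1]
  [ 258  172   58   69 2590] [287.2 205.2]
 bottom pred [(array([264.2, 170.8]), array([311.3, 216.8]))] rim [(array([256.7, 183.6]), array([315.5, 240. ]))]
top [279.2 198.9]
 bottom pred [(array([269.1, 190.9]), array([288.8, 210.3]))] rim [(array([269.1, 186.6]), array([290. , 207.3]))]
```

View pics/cmp3.png

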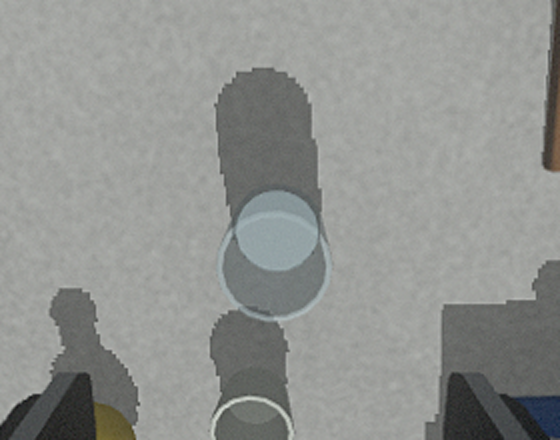

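The rim is at crop (275,265) and the bottom at (277,230), so the beaker axis is ≈ (467, −10). I'll grip its wall from outside.

send_rows([
  [0,-1,-40,0,85],
  [0,0,-50,0,85],
  [0,0,-40,0,85],
  [0,0,-17,0,85],
  [0,0,-4,0,75],
  [0,0,0,0,60],
  [0,0,0,0,45],
  [0,0,0,0,40],
  [0,0,0,0,40],
  [0,0,0,0,40],
])

```text
clock: 28.82
tcp_pos: [0.4672, -0.0101, -0.0004]
tool_rot: [-3.111, 0.0, 1.567]
contact_force: [-0.9, 1.0, 6.8]
gripper_width: 0.0496
grip_force: 61.8
```

send_rows([
  [0,0,20,0,40],
  [0,0,40,0,40],
  [0,0,40,0,40],
  [10,25,30,0,40],
  [25,45,0,0,40],
  [30,45,0,0,40],
  [30,45,0,0,40],
  [30,45,0,0,40],
  [30,42,0,0,40],
  [14.5,22,0,0,40],
])

```text
clock: 30.08
tcp_pos: [0.6364, 0.2612, 0.1275]
tool_rot: [-3.108, 0.0, 1.569]
contact_force: [0.2, -0.1, -1.2]
gripper_width: 0.0495
grip_force: 62.3
```

send_rows([
  [0,0,-20,0,40],
  [0,0,-40,0,40],
  [0,0,-30,0,40],
  [0,0,-18,0,40],
  [0,0,0,0,40],
  [0,0,0,0,40],
])

```text
clock: 30.82
tcp_pos: [0.6363, 0.2592, 0.0215]
tool_rot: [-3.11, -0.0, 1.567]
contact_force: [-0.2, -0.2, -0.1]
gripper_width: 0.0497
grip_force: 62.3
```

send_rows([
  [0,0,-6,0,40],
  [0,0,-3,0,40],
  [0,0,0,0,40],
  [0,0,-1,0,40],
  [0,0,0,0,40],
])

```text
clock: 31.45
tcp_pos: [0.6358, 0.2591, 0.0117]
tool_rot: [-3.11, -0.0, 1.567]
contact_force: [-3.9, -1.3, 11.6]
gripper_width: 0.0499
grip_force: 63.3
```

send_rows([
  [0,0,0,0,55],
  [0,0,0,0,65],
  [0,0,0,0,75],
  [0,0,20,0,80],
  [0,0,50,0,85],
  [0,0,50,0,85],
  [-20,-40,20,0,85],
  [-25,-50,0,0,85],
  [-27,-55,0,0,85],
  [-27,-55,0,0,85],
])

```text
clock: 32.7
tcp_pos: [0.5357, 0.0575, 0.1515]
tool_rot: [-3.11, 0.0, 1.568]
contact_force: [0.1, -0.7, 0.7]
gripper_width: 0.0849
grip_force: 0.0
```

send_rows([
  [-27,-55,0,0,85],
  [-27,-55,0,0,85],
  [-20,-40,0,0,85],
  [-9,-19,-10,0,85],
  [0,0,-10,0,85],
  [0,0,0,0,85],
  [0,0,0,0,85],
])

```text
clock: 33.58
tcp_pos: [0.4539, -0.1093, 0.1303]
tool_rot: [-3.108, 0.0, 1.569]
contact_force: [0.4, -0.9, -0.4]
gripper_width: 0.0853
grip_force: 0.0
```

```bash
python3 - <<'E'
from h import *
np.set_printoptions(precision=1,suppress=True)
t=readout.get_obs(); print(t["tcp_pos"]*1000,t["clock"])
for n,x in(("wrist",60),):
    w=cam(n); g=cv2.cvtColor(w["frame"],cv2.COLOR_RGB2GRAY)
    p=px(w,(.4535,-.11,.04)); q=px(w,(.476,-.11,.04)); R=abs(q[0]-p[0]); print(p,R)
    y0,x0=int(p[1])-x,int(p[0])-x; a=cv2.GaussianBlur(g[y0:y0+2*x,x0:x0+2*x],(3,3),0)
    h=cv2.HoughCircles(a,cv2.HOUGH_GRADIENT,1,6,param1=80,param2=12,minRadius=int(R*.8),maxRadius=int(R*1.15))
    if h is not None:
        for u,v,r in h[0][:5]: print(u+x0,v+y0,r,onz(w,u+x0,v+y0,.04)*1000)
    med=np.median(g); m=(cv2.medianBlur(g,3)>med+22).astype(np.uint8)[y0:y0+2*x,x0:x0+2*x]; print(med)
    N,l,st,ce=cv2.connectedComponentsWithStats(m)
    for i in range(1,N):
        if st[i,4]>40: print(st[i],onz(w,x0+st[i,0]+st[i,2]/2-.5,y0+st[i,1]+st[i,3]/2-.5,.04)*1000)
E
python3 marks.py top
```

```text
[ 453.9 -109.3  130.3] 33.575
[287.  209.7] 25.536174666257295
286.5 209.5 21.0 [ 453.1 -109.8   40. ]
292.5 210.5 20.5 [ 458.4 -110.7   40. ]
161.0
top 635.0 255.4 r 30.6 bbox [635.  248.3]
top 639.9 164.1 r 31.6 bbox [639.9 164.5]
```

send_rows([
  [-0.5,-0.5,-40,0,78],
  [0,0,-40,0,75],
  [0,0,-35,0,75],
  [0,0,-20,0,75],
  [0,0,-7,0,75],
  [0,0,0,0,60],
  [0,0,0,0,45],
  [0,0,0,0,35],
  [0,0,0,0,35],
  [0,0,0,0,35],
])

```text
clock: 34.92
tcp_pos: [0.4539, -0.1107, -0.0106]
tool_rot: [-3.11, 0.001, 1.567]
contact_force: [-0.1, 0.9, 5.4]
gripper_width: 0.0419
grip_force: 60.4
```

send_rows([
  [0,0,20,0,35],
  [0,0,40,0,35],
  [0,0,50,0,35],
  [10,20,30,0,35],
  [26,40,0,0,35],
  [30,45,0,0,35],
  [30,45,0,0,35],
  [30,45,0,0,35],
  [30,44,0,0,35],
  [30,35.5,0,0,35],
])

```text
clock: 36.17
tcp_pos: [0.64, 0.1659, 0.1286]
tool_rot: [-3.109, 0.0, 1.568]
contact_force: [-0.1, -0.9, -0.3]
gripper_width: 0.042
grip_force: 60.8
```

send_rows([
  [0,0,-20,0,35],
  [0,0,-40,0,35],
  [0,0,-40,0,35],
  [0,0,-18,0,35],
  [0,0,0,0,35],
  [0,0,0,0,35],
])

```text
clock: 36.92
tcp_pos: [0.64, 0.1642, 0.0119]
tool_rot: [-3.111, -0.0, 1.567]
contact_force: [0.2, -0.5, 0.3]
gripper_width: 0.042
grip_force: 61.0
```

send_rows([
  [0,0,-6,0,35],
  [0,0,-3,0,35],
  [0,0,0,0,35],
  [0,0,-1.5,0,35],
  [0,0,0,0,35],
])

```text
clock: 37.55
tcp_pos: [0.6394, 0.1642, 0.0014]
tool_rot: [-3.11, -0.0, 1.567]
contact_force: [-4.5, -0.4, 12.4]
gripper_width: 0.0422
grip_force: 61.8
```

Down. I'll release, lift, and back away to check.

send_rows([
  [0,0,0,0,50],
  [0,0,0,0,60],
  [0,0,0,0,70],
  [0,0,10,0,75],
  [0,0,30,0,75],
  [0,0,50,0,75],
  [0,0,50,0,75],
  [-40,-10,20,0,75],
  [-40,-10,0,0,75],
  [-40,-10,0,0,75],
])

```text
clock: 38.8
tcp_pos: [0.518, 0.1337, 0.1603]
tool_rot: [-3.109, 0.0, 1.567]
contact_force: [-0.2, 0.2, 1.1]
gripper_width: 0.0749
grip_force: 0.0
```

send_rows([
  [-40,-10,0,0,75],
  [-40,0,0,0,75],
  [-40,0,0,0,75],
  [-20,0,0,0,75],
  [0,0,0,0,75],
  [0,0,0,0,75],
])

```text
clock: 39.55
tcp_pos: [0.3797, 0.124, 0.1598]
tool_rot: [-3.109, 0.0, 1.567]
contact_force: [0.4, 1.1, -0.2]
gripper_width: 0.0751
grip_force: 0.0
```

```bash
python3 - <<'E'
from h import *
np.set_printoptions(precision=1,suppress=True)
t=readout.get_obs(); print(t["tcp_pos"]*1000,t["clock"])
def comp(c,lo,hi,X,r,mn):
    m=cv2.inRange(cv2.cvtColor(c["frame"],cv2.COLOR_RGB2HSV),lo,hi); p=px(c,X); w=np.zeros_like(m); cv2.circle(w,tuple(p.astype(int)),r,255,-1)
    N,l,st,ce=cv2.connectedComponentsWithStats(m&w)
    return [(st[i].tolist(),ce[i].round(1).tolist()) for i in range(1,N) if st[i,4]>mn]
def pred(c,X,r,zs): 
    P=np.array([px(c,(X[0]+r*np.cos(a),X[1]+r*np.sin(a),z)) for a in np.linspace(0,6.28,80) for z in zs]); return P.min(0).round(1),P.max(0).round(1)
for n,rr in(("top",26),("side",40)):
    c=cam(n); print(n)
    print(" amber",comp(c,(0,110,30),(12,255,255),(.636,-.172,.1),rr,30),"pred belly",pred(c,(.636,-.172),.027,(.094,)),"lip",px(c,(.636,-.172,.16)))
    for nm,X,r,z in(("conical",(.643,.069),.032,.112),("crucible",(.64,.164),.0225,.052),("beaker",(.637,.259),.025,.082)):
        print(" ",nm,"glass",comp(c,(80,8,60),(115,120,255),(*X,.03),rr,15),"white",comp(c,(0,0,150),(179,40,255),(*X,.03),rr,15),"base",pred(c,X,r,(.014,)),"top",pred(c,X,.014 if nm=="conical" else r,(z,)))
    f=c["frame"]; 
    if n=="top": A=cv2.resize(f[85:175,145:385,::-1],None,fx=3.3,fy=3.3,interpolation=2)
    else: B=f
cv2.imwrite("pics/final_top.png",A)
E
```

```text
[379.7 124.  159.8] 39.55
top
 amber [([343, 115, 18, 22, 229], [352.5, 124.7])] pred belly (array([337.9, 115.5]), array([360.4, 137.4])) lip [354.7 117.4]
  conical glass [([239, 118, 24, 27, 451], [250.7, 130.9])] white [([243, 104, 13, 8, 52], [249.0, 107.1]), ([228, 110, 15, 6, 50], [234.6, 112.6]), ([255, 110, 12, 5, 34], [259.9, 112.7]), ([246, 150, 14, 5, 28], [252.3, 151.1])] base (array([237.2, 118.9]), array([262.3, 143.1])) top (array([241.8, 112.8]), array([253.8, 124.5]))
  crucible glass [] white [([206, 104, 27, 12, 125], [217.0, 111.1]), ([190, 111, 11, 5, 17], [195.9, 114.1]), ([202, 119, 5, 14, 16], [203.5, 125.5]), ([211, 150, 10, 5, 17], [214.7, 150.8])] base (array([203.6, 122.7]), array([221.3, 139.8])) top (array([201.2, 117.8]), array([219.6, 135.6]))
  beaker glass [([166, 124, 18, 16, 211], [174.6, 131.3])] white [([183, 113, 12, 3, 16], [187.4, 114.6])] base (array([165.1, 121.9]), array([184.9, 141. ])) top (array([158.1, 113. ]), array([179.2, 133.3]))
side
 amber [] pred belly (array([226.1, 122.3]), array([248.6, 131.8])) lip [236.3 100.4]
  conical gl
[... 181 characters left out ...]
, 214.4])) top (array([165.6, 160.8]), array([180.3, 167.9]))
  crucible glass [([165, 191, 23, 24, 354], [174.6, 204.4]), ([113, 228, 12, 16, 47], [118.9, 237.2])] white [([109, 184, 73, 51, 1737], [138.7, 204.8]), ([151, 227, 38, 37, 425], [172.4, 247.9])] base (array([138.4, 224.2]), array([162.8, 239. ])) top (array([134.7, 208.4]), array([159.8, 223. ]))
  beaker glass [([93, 228, 32, 28, 220], [106.4, 243.8]), ([103, 254, 27, 18, 367], [116.0, 262.4])] white [([74, 216, 63, 59, 1212], [96.1, 239.9]), ([104, 255, 26, 16, 319], [116.1, 262.4]), ([120, 261, 34, 35, 303], [138.8, 280.4])] base (array([100.8, 253.2]), array([131.4, 273.3])) top (array([ 91. , 223.2]), array([123.6, 242.5]))
```

Conical flask and beaker match their predicted outlines. My 14 pictures are used up, so I'll check the crucible and amber flask numerically.

```bash
python3 - <<'E'
from h import *
np.set_printoptions(precision=1,suppress=True)
s=cam("side"); h=cv2.cvtColor(s["frame"],cv2.COLOR_RGB2HSV)
def art(f,u0,u1,v0,v1,st=1):
    for v in range(v0,v1,2*st): print(v,''.join(f(*h[v,u]) for u in range(u0,u1,st)))
art(lambda H,S,V:'A' if H<=14 and S>130 and V<170 else ('r' if 5<=H<=28 and S>60 else('b' if 95<H<128 and S>110 else '.')),205,275,88,152)
c=cam("top"); h=cv2.cvtColor(c["frame"],cv2.COLOR_RGB2HSV); print()
art(lambda H,S,V:'w' if S<45 and V>120 else ('k' if V<90 else('m' if V>140 else 'o')),192,232,104,152)
h=cv2.cvtColor(s["frame"],cv2.COLOR_RGB2HSV); print()
art(lambda H,S,V:'w' if S<45 and V>100 else ('k' if V<90 else('m' if V>140 else 'o')),120,185,196,252)
E
```

```text
88 ......................................................................
90 ......................................................................
92 ......................................................................
94 ......................................................................
96 ......................................................................
98 ......................................................................
100 ...........................rAAAAAAAAr.................................
102 ..........................rAAAAAAAAAAr................................
104 ............................AAAAAAA...................................
106 ............................AAAAAA....................................
108 ............................AAAAAA....................................
110 ............................AAAAAAr...................................
112 ............................AAAAAAr...................................
114 ............................AAAAAAr...................................
116 ...........................AAAAAAAA.................
[... 3635 characters left out ...]

232 wwwwwwwwwoookkmmmmmmwwwwwwwwwwwwwwwwwwwwoooooommokoooooookkkkkwww
234 wwwwwwmoooookmmmmmoowwwwwwwwwwwwwwwwwwwommmmmmmmkkoooookkkkkwwwww
236 wwwwwoooooookommooooowwwwwwwwwwwwwwwwmmmmmmmmmokoooookkkkwwwwwwww
238 wwwwwoooooookkoooooooooowwwwwwwwwooommmmmmmmokoooookkkkwwwwwwwwww
240 wwwwwoooooookkkkooooooooooooooooooommmmmmokkoooookkkkwwwwwwwwwwww
242 wwwwwwooookkkkkkkkkooooooooooooooommookkoooooookkkkwwwwwwwwwwwwww
244 wwwwwwoookkkkkkkkkkkkkkkkkkkkkkkkkoooooooooookkkkwwwwwwwwwwwwwwww
246 wwwwwwwwokkkkkkkkkkkkkkkkkkkkkkooooooooooookkkkowwwwwwwwwwwwwwwww
248 wwwwwwwwwkkkkkkkkkkkkkkkkkkkoooooooooooookkkkowwwwwwwwwwwwwwwwwww
250 wwwwwwwwwooookkkkkkkkkkkoooooooooooooookkkkowwwwwwwwwwwwwwwwwwwww
```

```bash
python3 -c "
from workcell import robot
print(robot.finish_job())"
```

```text
the job is handed in; nothing more can be done
None
```

The job is handed in at about 40 s: the ring and amber flask are on the jack, and the conical flask, crucible and beaker are on their marks, all upright and released; the final check was by camera measurements only, since my picture allowance was used up, and I didn't re-measure the reagent bottle or clamp boss, which I never moved.

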